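# Set the photo light and present the green probe

### The job

Photograph of the green probe: first turn the dimmer's dial until its white pointer is on the orange mark and let go of it. Then draw the green probe out of the rack, leaving the other two probes in their slots and the tape roll and plug undisturbed, and present it in the air, centred over the white square mat: nose lower than the handle, slanted about 45 degrees (pointing whichever way suits), the tip of the nose some 10 to 15 cm above the mat. Finish while still holding it there with the gripper, steady; do not put it down.

Things in the scene. Friction and masses are not known exactly. Their poses are not given: they have to be found in the camera images.
- dial (a joint): Black dial on top of the grey dimmer box (box 140 x 140 x 55 mm high, fixed). Value in rad, 0 to 2.7 between end stops, growing clockwise seen from above; white scale marks every 0.3 rad from 0, and the larger orange mark is at 1.8. It stays where it is left (friction about 0.05 N m).
- dial_grip (a point): Point on the dial's vertical axis at the height to grip, 92 mm above the bench. The grip is an upright bar 42 mm long (this point's x), 14 mm thick (y), reaching up to 99 mm above the bench, on a disc of 22 mm radius with its top 69 mm above the bench. The point turns with the dial about vertical z; the white pointer is at the bar's -x end.
- green_center (a point): Centre (half-way along its 145 mm length) of the loose green probe, about 0.14 kg, which stands nose down in any one of the rack's three slots. z runs from nose to handle, up at the start. The handle, a bar 46 mm (x) by 24 mm (y), spans 12.5 to 72.5 mm above this point: grip it at its middle, 42.5 mm above this point, across y. A white thumbwheel stands out 5 mm from its +x side, near the top.
- green_tip (a point): Tip of the green probe's knife-shaped nose, 72.5 mm below green_center along z; the nose is up to 34 mm (x) by 14 mm (y) and has a small yellow insert. At the start the tip is 10 mm above the bench, inside the slot. Axes as for green_center.
- blue_center (a point): A hand-held blue plastic probe exactly like the green one but blue, standing in another slot of the rack; to be left there. Point at its centre, half-way along its length, axes as for the green one.
- orange_center (a point): A hand-held orange plastic probe exactly like the green one but orange, standing in another slot of the rack; to be left there. Point at its centre, half-way along its length, axes as for the green one.
- rack: Fixed aluminium block, 70 (x) by 250 (y) by 95 mm high, origin at the centre of its underside. Three slots, open at the top, in a row along y at -84, 0 and +84 mm, 90 mm deep, 38 by 18 mm. A probe's handle rests on the rim with the nose inside (85 mm deep, 2 mm of play all round) and pulls straight up; seated handles reach 155 mm above the bench. Probes' x and y are along the rack's.
- mat_center (a point): Centre of the top of the white square photo mat, 180 x 180 mm, 3 mm thick, fixed flat on the bench. Axes along its edges; a camera phone stand with two small lamp panels, 190 mm high and 260 mm wide, stands 200 mm beyond this point along the mat's x axis.
- tape: Roll of white tape, a ring 84 mm across and 24 mm high, loose on the bench beyond the rack; a bystander. Origin at the centre of its underside.
- plug: White industrial plug with a red band, 90 mm high, 60 mm across, standing loose beyond the dimmer box; a bystander. Origin at the centre of its underside.
Mind the look-alikes: they are no part of the job. What is shaped like the part that bears dial but purple is not meant. Leave any black look-alike of the part that bears green_center alone.

How it is judged:
On the way, in this order (a step that is already met when the one before it is completed fails the run):
1. the dial is on the orange mark and let go of (value of joint dial between 1.68 and 1.92 rad and contact force between the fingers and dial below 0.1 N), for 0.2 s.
2. the green probe is drawn clear of the rack (height (world z) of green_tip above 0.098 m and contact force between green and rack below 0.1 N and contact force between the fingers and green above 1 N), for 0.1 s.
At the end, for the whole second after the job is handed in: Dial within 0.12 rad of the orange mark and released; green probe held still by the fingers, centre within 60 mm sideways of the mat centre, nose tip 80 to 180 mm above the bench, nose lower, 32 to 58 degrees from vertical, off the rack; blue and orange probes within 20 mm of their start (all of step 1 and horizontal distance between green_center and mat_center below 0.06 m and height (world z) of green_tip between 0.08 and 0.18 m and angle between green_center's own z axis and vertical between 0.56 and 1.01 rad and contact force between the fingers and green above 1 N and contact force between green and rack below 0.1 N and linear speed of green below 0.03 m/s and angular speed of green below 0.2 rad/s and distance of each of blue_center, orange_center from where it was at the start of the episode below 0.02 m); the arm keeps its last pose, push and grip.
It fails at once if the blue probe is taken or pulled about (distance of blue_center from where it was at the start of the episode above 0.02 m).
It fails at once if the orange probe is taken or pulled about (distance of orange_center from where it was at the start of the episode above 0.02 m).
It fails at once if the tape roll is knocked or moved (distance of tape from where it was at the start of the episode above 0.02 m).
It fails at once if the plug is knocked or moved (distance of plug from where it was at the start of the episode above 0.02 m).
It also fails if it takes over 48 s, if anything falls off the work surface, if the arm or the gripper's body presses on something with over 40 N, if the wrist force passes 120 N, or if a joint passes its speed limit or range.

### The arm

A 7-joint arm with a two-finger parallel gripper is mounted at the origin on the work surface. World frame = base frame: x ahead of the robot, y to its left, z up, the work surface at z = 0. Lengths are in m, angles in rad, forces in N, time in s.
With the tool pointing down it reaches from about 0.425 to 0.925 m from the base axis. Payload 6.8 kg.
Tool frame: the origin (TCP) lies at the very end of the fingers, on their centre line; the grasp point (between the pads) lies 19 mm behind it; z points along the fingers, y is the line along which they close (so a half turn about z gives the same grasp; the last joint's range is limited). The gripper opens to 85 mm and grips with 20 to 120 N. Pads are 22 mm wide; open, the fingers measure 114 mm over their backs; the gripper's body (76 mm by 85 mm) begins 54 mm behind the grasp point. The pads swing forward as they close: fully open they stand 13 mm farther back than shut.
Start: joints at [-1.391, 0.477, 0.022, 1.555, -0.011, 1.109, -0.083], TCP at [0.192, 0.647, 0.231] pointing down, gripper open.
Joint ranges: [-2.96, 2.96], [-0.34, 2.1], [-1.41, 1.46], [0.24, 2.44], [-1.37, 4.51], [0.17, 1.92], [-2.96, 2.96]. Speed limits (rad/s): [2.39, 2.39, 3.14, 3.14, 3.14, 3.14, 3.14].

### API

Orientations are given as a 3x3 rotation matrix whose columns are the frame's x, y, z axes.
In Python, from station import manip gives the robot as it stands.
- The arm moves only by the tool move_arm, never from a script. Its argument "plan" is a list that holds one entry, the list of rows, each a list of 7 numbers: the shift along the tool's x, y, z in mm, then the turn, a rotation vector about the tool's x, y, z in degrees, then the closure, from 0 (fully open) to 1 (shut). A call has 1 to 10 rows; each row is the pose to reach, as a shift and turn from the pose commanded when the call began, along the tool's axes at that moment; what a row does not reach only later rows make up. A row lasts 1/10 s, in which the tool goes at most 50 mm and 8.59 degrees, less where a joint would pass 70% of its speed; a pose out of reach is approached as far as the arm can. A call with a gripper value outside its range is refused whole. The fingers move at their own pace and stop on an object; "squeeze" is the grip in N (left out, the last holds). Time passes only in rows, so rows that repeat a pose let the fingers close. It gives the time, the measured TCP pose, the force, the opening and the grip force at its end, in the units of the state.
- manip.sense(): the state, without advancing time (a new reading comes with each control period).
- manip.grab_frame(name): name is "side" or "top" or "wrist"; returns the picture (420x560x3 uint8, red, green, blue); there is no depth.
- manip.get_calibration(name): a dict with "fov_y" (degrees; the focal length in pixels is half the picture's height over the tangent of half this angle, whatever the lens; pixels are square), "cx", "cy" (the principal point, pixels), "R" (3x3) and "t" (3): a world point X has camera coordinates R X + t. Camera axes: x right, y down, z forward; pixel columns grow to the right and rows downward; lengths in m; the calibration is good to about 2 mm. The wrist camera is an equidistant fisheye: a pixel r from the principal point sees the ray r / f radians off the axis. A picture is of the moment at which its call begins: read the wrist's pose just before it. get_calibration takes no time and is no camera call; for the wrist camera it gives the pose at the moment of the call.
- manip.close_job(): hands the job in; it is judged then, once.
Trained networks look in the newest picture that a camera, given by its name, has taken for a name from the list of things; names that differ only in an ending like _2 or _b are one class to them, and where a whole thing is asked for, a point or a joint stands for the part that bears it (a point fixed in the world has none). Each returns a list of dicts, best first, with "confidence" (0 to 1); they miss things now and then, are a little off and sometimes report something else, mostly with a low value. They report only what shows in the picture. A call takes as long as a camera call. They do not tell look-alikes from the thing itself.
- manip.masks_of(camera, query): "region" (420x560 bool, what is visible of it) and "box" ([left, top, width, height] in pixels, round what is visible of it).
The state is a dict: "clock": time; "qpos": joint angles; "qd": joint speeds; "tau": joint torques, N m; "position": TCP position; "orientation": TCP orientation; "ft_force": force on the tool from outside, world axes, zero at the start; "ft_torque": the same for the moment, N m; "opening": opening from 0.0 (shut) to 1.0 (fully open); "grip_force": force on a finger pad.
Only numpy, scipy, OpenCV 4.12 (cv2) and the standard library are available. Lean on these libraries where they do the work, as an engineer would, in place of code of your own. Each camera call takes 0.05 s, during which the arm holds its last target. There are 200 camera calls.

## Working session

There is one attempt and no reset: what is moved stays moved. The work goes in short steps, Python scripts to look and compute and a tool call to move; the robot and the scene stay as the last step left them, time stands still between calls to the robot, and variables do not carry over. Pictures are saved under pics/ and viewed, at most 10 in all, crops included, and the job is handed in when it is done.

Besides the shell and the picture viewer there is one more tool, called after "Emit:" by a JSON object that holds its "api" and its "payload", one argument or row to a line. move_arm: Moves the arm, as the interface text tells. Its arguments: {"type":"object","properties":{"plan":{"type":"array","items":{"type":"array","items":{"type":"array","items":{"type":"number"}}}},"squeeze":{"type":"number"}},"required":["plan"]}

```bash
mkdir -p pics; ls
cat > h.py <<'E'
import numpy as np,cv2
from station import manip
def cal(n):
    c=manip.get_calibration(n); c['f']=210/np.tan(np.radians(c['fov_y']/2)); c['R']=np.array(c['R']); c['t']=np.array(c['t']); return c
def ray(c,u,v,fish=False):
    d=np.array([u-c['cx'],v-c['cy']])
    if fish:
        r=np.hypot(*d); th=r/c['f']; k=np.r_[d/max(r,1e-9)*np.sin(th),np.cos(th)]
    else: k=np.r_[d/c['f'],1]
    return -c['R'].T@c['t'], c['R'].T@k
def onz(c,u,v,z,fish=False):
    o,d=ray(c,u,v,fish); return o+d*(z-o[2])/d[2]
def proj(c,X):
    p=c['R']@np.array(X)+c['t']; return np.array([c['cx'],c['cy']])+c['f']*p[:2]/p[2]
def save(n,im): cv2.imwrite('pics/'+n,cv2.cvtColor(im,cv2.COLOR_RGB2BGR))
E
python3 - <<'E'
from h import *
np.set_printoptions(precision=4,suppress=True)
s=manip.sense();print(s['clock'],s['position'],s['orientation'])
for n in ['side','top']:
    im=manip.grab_frame(n); save(n+'1.png',im); c=cal(n); print(n,c)
    for q in ['dial','green_center','blue_center','orange_center','rack','tape','plug']:
        for m in manip.masks_of(n,q)[:3]:
            ys,xs=np.nonzero(m['region']); print(q,round(m['confidence'],2),m['box'],xs.mean().round(1),ys.mean().round(1),np.median(im[ys,xs],axis=0))
E
```

```text
pics
0.0 [0.1914 0.6466 0.2303] [[-0.9589  0.2838 -0.0004]
 [ 0.2838  0.9589 -0.0019]
 [-0.0001 -0.0019 -1.    ]]
side {'fov_y': 46.34724892207299, 'cx': 274.7426603254816, 'cy': 206.6278194578012, 'R': array([[ 0.9888, -0.1495,  0.0024],
       [-0.0991, -0.667 , -0.7385],
       [ 0.112 ,  0.7299, -0.6743]]), 't': array([-0.4765,  0.1027,  1.1095]), 'f': np.float64(490.59030143444045)}
dial 0.9 [291.5, 317.2, 26.3, 25.9] 304.5 331.6 [58. 56. 57.]
dial 0.68 [177.4, 296.2, 24.9, 29.5] 187.1 313.0 [52. 44. 58.]
green_center 0.96 [242.8, 128.7, 24.4, 28.5] 255.7 140.7 [ 90.5 154.  114. ]
green_center 0.75 [171.1, 167.4, 53.2, 25.0] 195.5 175.6 [42. 42. 43.]
blue_center 0.81 [246.1, 112.0, 23.1, 18.0] 258.3 120.2 [ 88.5 129.  173. ]
orange_center 0.6 [249.6, 90.9, 22.1, 23.6] 260.2 102.1 [204. 150. 113.]
rack 0.89 [242.1, 107.9, 31.0, 83.5] 258.1 161.6 [179. 178. 178.]
rack 0.28 [252.3, 92.9, 16.4, 20.1] 260.3 101.9 [204.5 153.5 114. ]
tape 0.88 [316.3, 155.7, 32.9, 23.4] 333.0 166.2 [238.  238.5 228. ]
plug 0.96 [383.0, 285.4, 30.9, 48.1] 396.2 308.9 [244. 244. 234.]
top {'fov_y': 52.2
[... 168 characters left out ...]
-0.98  ]]), 't': array([-0.015 ,  0.5017,  0.9248]), 'f': np.float64(428.435083298474)}
dial 0.74 [389.8, 311.0, 23.9, 22.9] 400.0 322.0 [43.  43.5 45. ]
dial 0.51 [419.2, 218.2, 15.7, 16.2] 427.5 227.3 [35. 35. 37.]
green_center 0.85 [171.4, 268.8, 26.9, 63.1] 180.6 303.6 [40. 40. 39.]
green_center 0.8 [172.9, 212.7, 25.9, 29.1] 186.5 225.2 [ 10. 146.  92.]
orange_center 0.61 [94.6, 194.1, 26.4, 25.9] 108.5 208.1 [211. 141.  24.]
rack 0.91 [94.8, 193.6, 123.1, 57.7] 160.8 226.3 [203. 202. 200.]
tape 0.72 [178.5, 129.3, 34.8, 42.4] 197.0 149.0 [247. 247. 246.]
plug 0.71 [392.6, 133.3, 31.4, 35.8] 408.0 150.3 [247. 247. 246.]
plug 0.45 [95.4, 190.6, 25.6, 28.8] 108.9 207.5 [201.5 140.   23. ]
```

Run:
```python
import cv2
a=cv2.imread('pics/top1.png');cv2.imwrite('pics/top1b.png',cv2.resize(a,(800,600),interpolation=cv2.INTER_CUBIC))
a=cv2.imread('pics/side1.png');cv2.imwrite('pics/side1b.png',cv2.resize(a,(800,600),interpolation=cv2.INTER_CUBIC))
```

```text
(no output)
```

View pics/top1b.png

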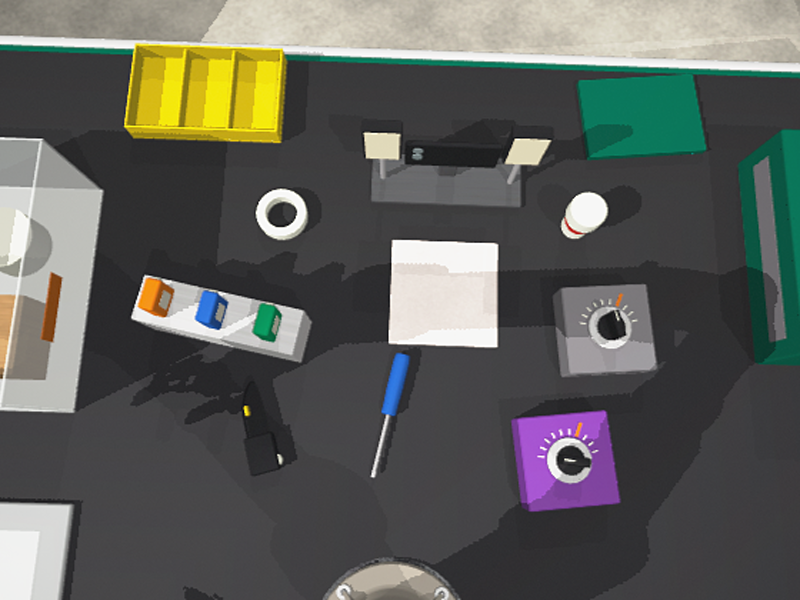

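View pics/side1b.png

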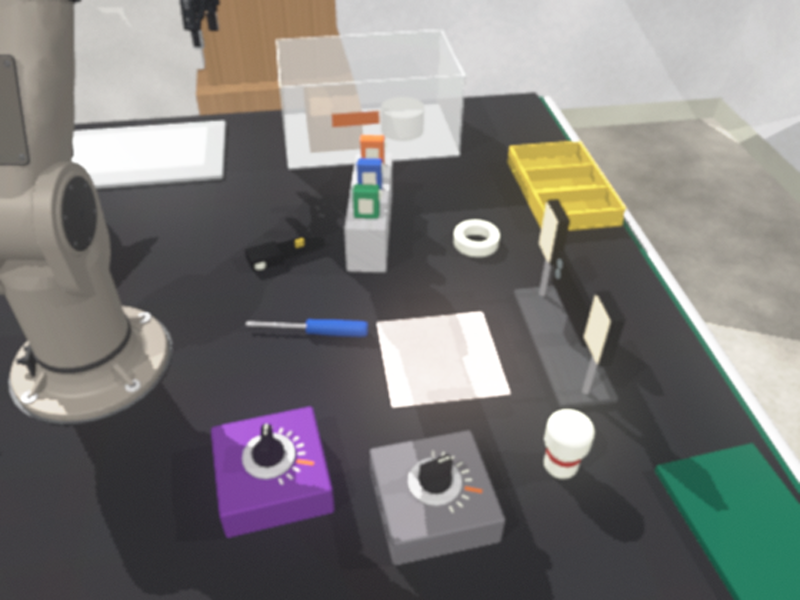

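The top view shows the grey dimmer at about (608,330), with its orange mark at (619,299). The rack has orange, blue and green from left to right, with green at (268,322), and the mat is at (443,293). The purple dimmer and the black probe are the look-alikes.

Run:
```python
from h import *
np.set_printoptions(precision=4,suppress=True)
c=cal('top'); k=0.7
P=lambda u,v,z:onz(c,u*k,v*k,z)
for n,u,v,z in [('dialtop',611,323,.099),('disc',610,327,.069),('orange',619,299,.055),('matTL',391,240,.003),('matTR',497,243,.003),('matBL',390,344,.003),('matBR',497,347,.003),
 ('rackTL',147,276,.095),('rackTR',310,320,.095),('rackBL',132,318,.095),('rackBR',302,361,.095),('green',268,322,.125),('blue',211,309,.125),('or',155,297,.125),('tape',281,214,.012),('plug',585,212,.08)]:
    print(n,P(u,v,z))
a=cv2.imread('pics/top1.png');b=cv2.imread('pics/side1.png')
x=cv2.resize(a[190:270,385:465],(400,400),interpolation=cv2.INTER_CUBIC)
y=cv2.resize(b[295:395,255:355],(400,400),interpolation=cv2.INTER_CUBIC)
cv2.imwrite('pics/z.png',np.hstack([x,y]))
```

```text
dialtop [ 0.4858 -0.3201  0.099 ]
disc [ 0.4852 -0.3293  0.069 ]
orange [ 0.534  -0.3507  0.055 ]
matTL [0.6373 0.018  0.003 ]
matTR [ 0.6382 -0.164   0.003 ]
matBL [0.4575 0.014  0.003 ]
matBR [ 0.458  -0.1635  0.003 ]
rackTL [0.5369 0.3876 0.095 ]
rackTR [0.4766 0.1357 0.095 ]
rackBL [0.4712 0.4028 0.095 ]
rackBR [0.4141 0.1441 0.095 ]
green [0.4662 0.1926 0.125 ]
blue [0.4828 0.2769 0.125 ]
or [0.4981 0.3601 0.125 ]
tape [0.6743 0.207  0.012 ]
plug [ 0.6697 -0.2924  0.08  ]
```

View pics/z.png

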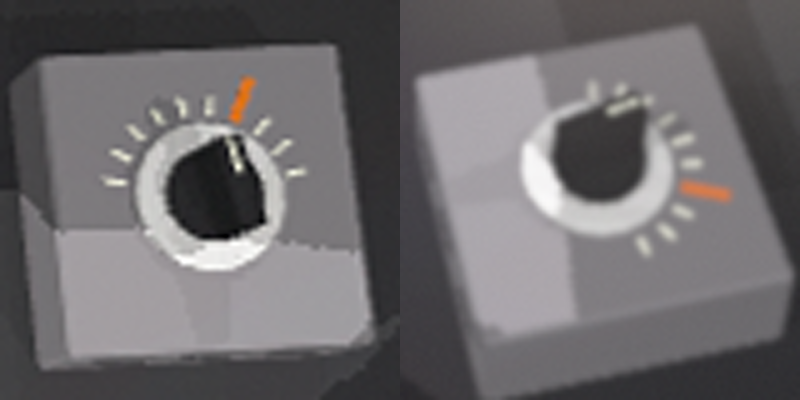

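The white pointer is about 0.5 rad anticlockwise of the orange mark, so the dial reads roughly 1.2–1.3. I'll go in via the rack to get a close wrist view of green on the way.

```bash
cat >> h.py <<'E'
from scipy.spatial.transform import Rotation as Ro
def down(yaw): # tool down, tool x at yaw(deg)
    y=np.radians(yaw); x=np.array([np.cos(y),np.sin(y),0]); z=np.array([0,0,-1.]); return np.c_[x,np.cross(z,x),z]
def to(pos,R,s=None):
    s=s or manip.sense(); O=np.array(s['orientation']); 
    print('shift',(O.T@(np.array(pos)-s['position'])*1000).round(1),'turn',np.degrees(Ro.from_matrix(O.T@R).as_rotvec()).round(2))
E
python3 - <<'E'
from h import *
to([.43,.19,.30],down(167.5))
E
```

```text
shift [-358.4 -370.7  -68.7] turn [ 0.   -0.   -3.99]
```

Emit:
{"api": "move_arm", "payload": {
  "plan": [
    [[-35,-35,-30,0,0,0,0],[-70,-70,-68,0,0,-2,0],[-105,-105,-68,0,0,-4,0],[-140,-140,-68,0,0,-4,0],[-175,-178,-68,0,0,-4,0],[-210,-213,-68,0,0,-4,0],[-245,-250,-68,0,0,-4,0],[-280,-288,-68,0,0,-4,0],[-315,-325,-68,0,0,-4,0],[-345,-355,-68,0,0,-4,0]]
  ]
}}

```text
clock: 1.8
position: [0.416, 0.2186, 0.2997]
orientation: [[-0.976, 0.216, 0.001], [0.216, 0.976, 0.001], [-0.0, 0.001, -1.0]]
ft_force: [0.8, 0.9, 0.1]
opening: 0.997
grip_force: 0.0
```

Run:
```python
from h import *
s=manip.sense();print(s['clock'],s['position'],s['qd'])
im=manip.grab_frame('wrist'); c=cal('wrist'); save('w1.png',cv2.resize(im,(800,600),interpolation=cv2.INTER_CUBIC))
for q in ['green_center','rack']:
    for m in manip.masks_of('wrist',q)[:3]:
        ys,xs=np.nonzero(m['region']); print(q,m['confidence'],m['box'],xs.mean(),ys.mean(),np.median(im[ys,xs],axis=0),onz(c,xs.mean(),ys.mean(),.15,True))
to([.478,-.318,.22],down(180+13))
```

```text
1.8 [0.41599163 0.21859959 0.29969627] [ 0.6015446  -0.05300243  0.47476979  0.06100237 -0.01575973 -0.01094485
  1.07146707]
green_center 0.74 [220.9, 36.5, 68.7, 107.4] 258.9651898734177 82.84462025316456 [39. 39. 41.] [0.31957283 0.21540443 0.15      ]
green_center 0.69 [251.8, 199.5, 27.2, 65.7] 264.3052180128663 233.96783416726234 [ 60. 179. 127.] [0.45833452 0.18676461 0.15      ]
green_center 0.24 [397.0, 200.0, 42.3, 58.8] 417.8089244851259 228.76659038901602 [197.5 132.   72. ] [0.48991587 0.34026693 0.15      ]
rack 0.98 [229.2, 171.4, 209.1, 80.7] 325.44496549283315 207.16067952574767 [189. 188. 188.] [0.44501369 0.24954091 0.15      ]
shift [-179.  -508.2   79.6] turn [ 2.00e-02  5.00e-02 -2.59e+01]
```

View pics/w1.png

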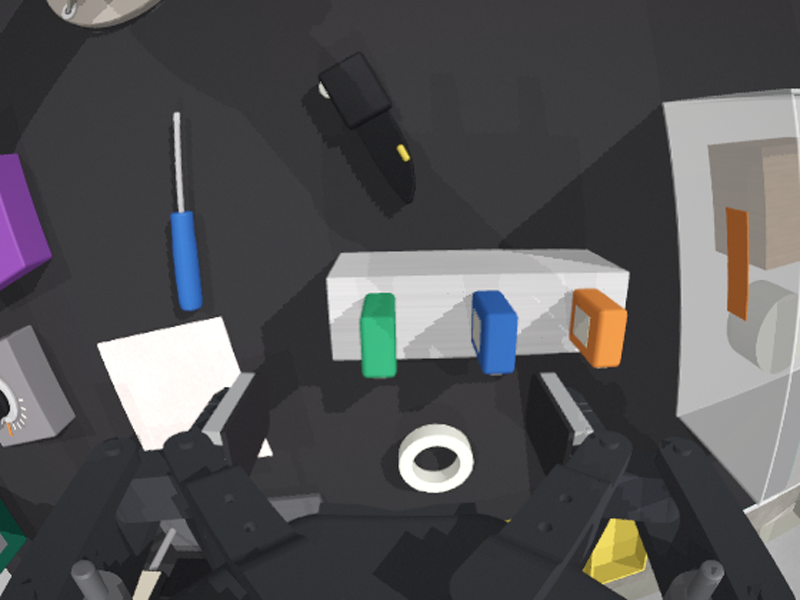

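The wrist view shows green at (378,335), rightly aligned with the gripper axes, along with blue, orange, tape and mat. Next, the dial.

Emit:
{"api": "move_arm", "payload": {
  "plan": [
    [[-40,-45,0,0,0,-3,0],[-70,-85,0,0,0,-6,0],[-100,-130,0,0,0,-9,0],[-120,-180,0,0,0,-12,0],[-135,-228,10,0,0,-15,0],[-145,-276,20,0,0,-18,0],[-155,-324,30,0,0,-21,0],[-165,-372,40,0,0,-24,0],[-172,-418,50,0,0,-26,0],[-179,-463,60,0,0,-26,0]]
  ]
}}

```text
clock: 2.95
position: [0.4918, -0.2578, 0.2417]
orientation: [[-0.971, -0.237, 0.001], [-0.237, 0.971, 0.001], [-0.001, 0.0, -1.0]]
ft_force: [0.4, 0.2, 1.1]
opening: 0.998
grip_force: 0.0
```

Emit:
{"api": "move_arm", "payload": {
  "plan": [
    [[0,-30,5,0,0,0,0],[0,-30,5,0,0,0,0],[0,-30,5,0,0,0,0]]
  ]
}}

```text
clock: 3.25
position: [0.4985, -0.2858, 0.2365]
orientation: [[-0.972, -0.234, -0.001], [-0.234, 0.972, 0.001], [0.001, 0.001, -1.0]]
ft_force: [-0.1, 0.2, -0.5]
opening: 1.003
grip_force: 0.0
```

Run:
```python
from h import *
s=manip.sense();print(s['clock'],s['position'],s['qd'].round(2))
im=manip.grab_frame('wrist'); c=cal('wrist'); np.save('w2.npy',im)
print(-c['R'].T@c['t'],c['R'],c['f'])
for m in manip.masks_of('wrist','dial')[:3]:
    ys,xs=np.nonzero(m['region']); print(m['confidence'],m['box'],xs.mean(),ys.mean(),np.median(im[ys,xs],axis=0),onz(c,xs.mean(),ys.mean(),.09,True))
    if abs(onz(c,xs.mean(),ys.mean(),.09,True)[0]-.48)<.06: x,y=int(xs.mean()),int(ys.mean())
# rectified metric plan view at z=.099 and at z=.0555 around the dial, +-60mm, x up, y left
def plan(z):
    g=np.linspace(.06,-.06,390); X=np.stack([.482+g[:,None]+0*g,-.322+0*g[:,None]+g,np.full((390,390),z)],-1)
    p=X@c['R'].T+c['t']; r=np.linalg.norm(p[...,:2],axis=-1); th=np.arctan2(r,p[...,2])
    m=np.array([c['cx'],c['cy']])+c['f']*(th/r)[...,None]*p[...,:2]; m=m.astype(np.float32)
    return cv2.remap(im,m[...,0],m[...,1],cv2.INTER_CUBIC)
save('plan.png',np.hstack([plan(.099),plan(.055)]))
```

```text
3.25 [ 0.49848004 -0.28576983  0.23652863] [-0.03 -0.02 -0.01  0.01 -0.    0.   -0.  ]
[ 0.42565598 -0.30328423  0.3788057 ] [[-0.2359558   0.97176285  0.00135102]
 [ 0.92929469  0.22523707  0.29271085]
 [ 0.28414123  0.07032232 -0.95620005]] 325.19226210127806
0.68 [217.7, 138.6, 39.5, 51.1] 236.4311163895487 163.60688836104512 [33. 32. 34.] [ 0.48094005 -0.32790465  0.09      ]
0.59 [345.4, 2.3, 22.9, 6.4] 355.89130434782606 0.8043478260869565 [18.5 18.5 20. ] [ 0.3075495  -0.25953836  0.09      ]
```

View pics/plan.png

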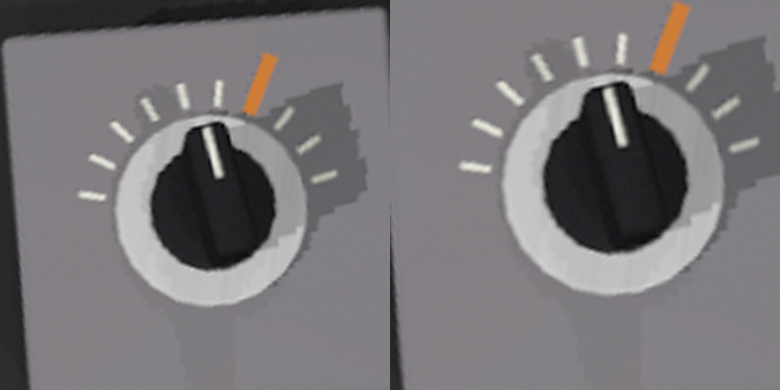

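The pointer is at −12.7° from up and the orange mark at +21°, so I need to turn it 34° clockwise. The dial axis is at about (0.4845, −0.330).

Run:
```python
from h import *
print(manip.sense()['qpos'].round(2)); to([.4845,-.3303,.075],down(192.9))
```

```text
[-0.07  0.34  0.61  1.83 -0.23  1.04  2.44]
shift [ 24.7 -41.3 161.9] turn [0.06 0.02 0.78]
```

Emit:
{"api": "move_arm", "payload": {
  "plan": [
    [[12,-20,40,0,0,0.5,0],[24.5,-41.5,80,0,0,0.8,0],[24.5,-41.5,110,0,0,0.8,0],[24.5,-41.5,135,0,0,0.8,0],[24.5,-41.5,155,0,0,0.8,0],[24.5,-41.5,162,0,0,0.8,0],[24.5,-41.5,162,0,0,0.8,0.3],[24.5,-41.5,162,0,0,0.8,0.7],[24.5,-41.5,162,0,0,0.8,1],[24.5,-41.5,162,0,0,0.8,1]]
  ],
  "squeeze": 30
}}

```text
clock: 4.35
position: [0.4844, -0.333, 0.0761]
orientation: [[-0.975, -0.22, 0.002], [-0.22, 0.975, -0.001], [-0.002, -0.001, -1.0]]
ft_force: [-0.2, 0.8, -0.5]
opening: 0.329
grip_force: 0.0
```

Emit:
{"api": "move_arm", "payload": {
  "plan": [
    [[0,0,0,0,0,0,1],[0,0,0,0,0,0,1],[0,0,0,0,0,0,1],[0,0,0,0,0,0,1]]
  ]
}}

```text
clock: 4.75
position: [0.484, -0.3312, 0.0758]
orientation: [[-0.975, -0.221, 0.0], [-0.221, 0.975, 0.003], [-0.001, 0.003, -1.0]]
ft_force: [-1.7, 5.6, 8.7]
opening: 0.153
grip_force: 32.9
```

Emit:
{"api": "move_arm", "payload": {
  "plan": [
    [[0,0,0,0,0,6,1],[0,0,0,0,0,12,1],[0,0,0,0,0,18,1],[0,0,0,0,0,24,1],[0,0,0,0,0,30,1],[0,0,0,0,0,34,1],[0,0,0,0,0,34,1],[0,0,0,0,0,34,1],[0,0,0,0,0,34,1]]
  ]
}}

```text
clock: 5.65
position: [0.484, -0.3308, 0.0758]
orientation: [[-0.932, 0.362, -0.0], [0.362, 0.932, 0.004], [0.001, 0.004, -1.0]]
ft_force: [-1.2, 6.5, 10.8]
opening: 0.158
grip_force: 33.1
```

Emit:
{"api": "move_arm", "payload": {
  "plan": [
    [[0,0,0,0,0,0,0.7],[0,0,0,0,0,0,0.4],[0,0,0,0,0,0,0],[0,0,0,0,0,0,0],[0,0,0,0,0,0,0],[0,0,-30,0,0,0,0],[0,0,-70,0,0,0,0],[0,0,-115,0,0,0,0],[0,0,-160,0,0,0,0],[0,0,-160,0,0,0,0]]
  ]
}}

```text
clock: 6.65
position: [0.4861, -0.3357, 0.241]
orientation: [[-0.931, 0.364, 0.009], [0.364, 0.931, -0.005], [-0.01, -0.001, -1.0]]
ft_force: [0.4, -1.2, 0.2]
opening: 1.001
grip_force: 0.0
```

Run:
```python
from h import *
s=manip.sense();print(s['clock'],s['position'],s['qpos'].round(2))
im=manip.grab_frame('wrist'); c=cal('wrist')
g=np.linspace(.06,-.06,390)
def plan(z):
    X=np.stack([.4845+g[:,None]+0*g,-.3305+0*g[:,None]+g,np.full((390,390),z)],-1)
    p=X@c['R'].T+c['t']; r=np.linalg.norm(p[...,:2],axis=-1); th=np.arctan2(r,p[...,2])
    m=(np.array([c['cx'],c['cy']])+c['f']*(th/r)[...,None]*p[...,:2]).astype(np.float32)
    return cv2.remap(im,m[...,0],m[...,1],cv2.INTER_CUBIC)
save('plan2.png',np.hstack([plan(.099),plan(.055)]))
```

```text
6.65 [ 0.4861019  -0.33566876  0.24101995] [-0.12  0.42  0.83  1.8  -0.35  1.07  2.03]
```

View pics/plan2.png

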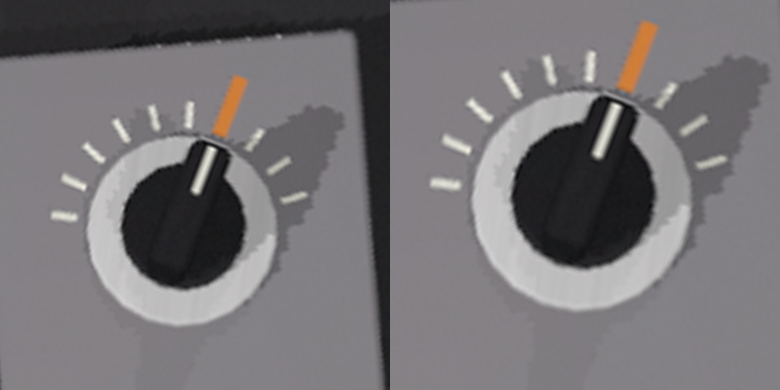

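The dial is on the orange mark (pointer at 21° against 21.5°). Next, green.

Run:
```python
from h import *
to([.457,.186,.26],down(167.2))
```

```text
shift [215.  474.4 -23.4] turn [-0.03  0.35 -8.5 ]
```

Emit:
{"api": "move_arm", "payload": {
  "plan": [
    [[20,43,-10,0,0,-1,0],[40,88,-23,0,0,-2,0],[60,133,-23,0,0,-3,0],[80,178,-23,0,0,-4,0],[100,223,-23,0,0,-5,0],[120,268,-23,0,0,-6,0],[140,313,-23,0,0,-7,0],[160,358,-23,0,0,-8,0],[180,400,-23,0,0.3,-8.5,0],[200,440,-23,0,0.3,-8.5,0]]
  ]
}}

```text
clock: 7.7
position: [0.4559, 0.1518, 0.2569]
orientation: [[-0.975, 0.22, -0.007], [0.22, 0.975, 0.001], [0.007, -0.001, -1.0]]
ft_force: [-0.1, -0.0, -0.1]
opening: 0.999
grip_force: 0.0
```

Emit:
{"api": "move_arm", "payload": {
  "plan": [
    [[20,29,0,0,0,0,0],[20,29,0,0,0,0,0],[20,29,0,0,0,0,0],[20,29,0,0,0,0,0]]
  ]
}}

```text
clock: 8.1
position: [0.444, 0.181, 0.2575]
orientation: [[-0.975, 0.223, -0.006], [0.223, 0.975, 0.0], [0.006, -0.001, -1.0]]
ft_force: [-0.3, -0.6, -0.1]
opening: 0.997
grip_force: 0.0
```

Run:
```python
from h import *
s=manip.sense();print(s['clock'],s['position'],s['qpos'].round(2),s['qd'].round(2))
im=manip.grab_frame('wrist'); c=cal('wrist')
for m in manip.masks_of('wrist','green_center')[:3]:
    ys,xs=np.nonzero(m['region']); print(m['confidence'],m['box'],np.median(im[ys,xs],axis=0),onz(c,xs.mean(),ys.mean(),.15,True))
g=np.linspace(.08,-.08,390)
def plan(z):
    yw=np.radians(-12.8); A=g[:,None]+0*g; B=0*g[:,None]+g
    X=np.stack([.457+A*np.cos(yw)-B*np.sin(yw),.186+A*np.sin(yw)+B*np.cos(yw),np.full((390,390),z)],-1)
    p=X@c['R'].T+c['t']; r=np.linalg.norm(p[...,:2],axis=-1); th=np.arctan2(r,p[...,2])
    m=(np.array([c['cx'],c['cy']])+c['f']*(th/r)[...,None]*p[...,:2]).astype(np.float32)
    return cv2.remap(im,m[...,0],m[...,1],cv2.INTER_CUBIC)
save('plan3.png',np.hstack([plan(.155),plan(.095)]))
```

```text
8.1 [0.44398385 0.18096489 0.25748396] [-1.06  0.13  0.61  2.   -0.09  1.04  0.93] [ 0.01 -0.01  0.01 -0.   -0.    0.   -0.  ]
0.7 [284.1, 182.2, 34.8, 70.0] [ 54. 173. 120.] [0.45741931 0.19414303 0.15      ]
0.68 [241.8, 3.7, 79.5, 110.6] [34. 33. 36.] [0.32770301 0.21075877 0.15      ]
0.63 [299.1, 292.1, 58.6, 53.8] [239. 240. 231.] [0.56345949 0.20244553 0.15      ]
```

View pics/plan3.png

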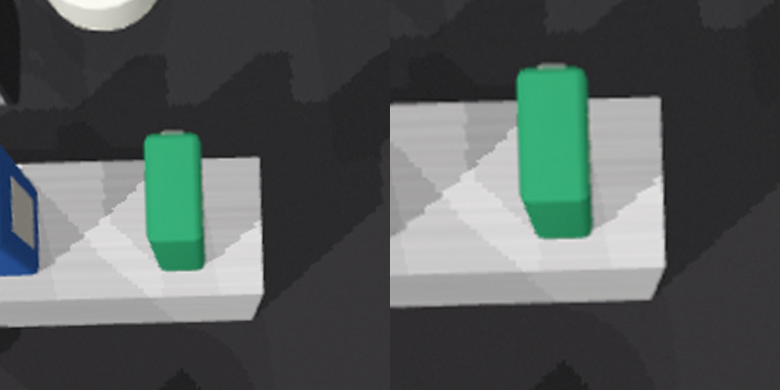

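Run:
```python
from h import *
to([.4622,.1939,.106],down(167.8))
```

```text
shift [-15.3  16.7 151.8] turn [-0.01 -0.32 -0.75]
```

Emit:
{"api": "move_arm", "payload": {
  "plan": [
    [[-15,17,20,0,-0.3,-0.7,0.1],[-15,17,40,0,-0.3,-0.7,0.2],[-15,17,70,0,-0.3,-0.7,0.2],[-15,17,100,0,-0.3,-0.7,0.2],[-15,17,125,0,-0.3,-0.7,0.2],[-15,17,145,0,-0.3,-0.7,0.2],[-15,17,152,0,-0.3,-0.7,0.2],[-15,17,152,0,-0.3,-0.7,0.2],[-15,17,152,0,-0.3,-0.7,0.2]]
  ]
}}

```text
clock: 9.1
position: [0.4625, 0.1957, 0.1069]
orientation: [[-0.978, 0.21, 0.001], [0.21, 0.978, 0.001], [-0.001, 0.001, -1.0]]
ft_force: [-0.3, 0.6, 0.3]
opening: 0.799
grip_force: 0.0
```

Emit:
{"api": "move_arm", "payload": {
  "plan": [
    [[0,0,0,0,0,0,0.5],[0,0,0,0,0,0,0.8],[0,0,0,0,0,0,1],[0,0,0,0,0,0,1],[0,0,0,0,0,0,1],[0,0,0,0,0,0,1],[0,0,0,0,0,0,1]]
  ],
  "squeeze": 60
}}

```text
clock: 9.8
position: [0.4621, 0.1962, 0.1068]
orientation: [[-0.978, 0.209, 0.001], [0.209, 0.978, 0.001], [-0.0, 0.001, -1.0]]
ft_force: [-1.4, -1.6, 6.6]
opening: 0.276
grip_force: 58.8
```

Opening is 23.5 mm, which matches the handle held across y. Pulling straight up slowly.

Emit:
{"api": "move_arm", "payload": {
  "plan": [
    [[0,0,-10,0,0,0,1],[0,0,-25,0,0,0,1],[0,0,-40,0,0,0,1],[0,0,-60,0,0,0,1],[0,0,-80,0,0,0,1],[0,0,-100,0,0,0,1],[0,0,-120,0,0,0,1],[0,0,-140,0,0,0,1],[0,0,-150,0,0,0,1],[0,0,-150,0,0,0,1]]
  ]
}}

```text
clock: 10.8
position: [0.4623, 0.1962, 0.2574]
orientation: [[-0.978, 0.209, 0.002], [0.209, 0.978, 0.002], [-0.002, 0.003, -1.0]]
ft_force: [-0.0, 0.2, -1.2]
opening: 0.273
grip_force: 58.8
```

Run:
```python
from h import *
# target: probe tilted so the nose points away from robot base, or sideways; grasp pt 19mm behind TCP
C=np.array([.548,-.074])
for name,d in [('out',[1,0]),('in',[-1,0]),('left',[0,1]),('right',[0,-1])]:
    d=np.array(d,float); s=manip.sense(); O=np.array(s['orientation'])
    z=np.r_[d*np.sin(np.radians(45)),-np.cos(np.radians(45))]
    tip=.003+.125; cen=np.r_[C,tip-.0725*z[2]]   # z[2]<0: centre above tip
    tcp=cen-z*(.0425-.019)
    z0=O[:,2]; R=Ro.align_vectors([z],[z0])[0].as_matrix()@O
    print(name,tcp); to(tcp,R)
s=manip.sense(); print(s['qpos'].round(2),s['opening'],s['grip_force'],s['ft_force'],s['position'])
```

```text
out [ 0.53138299 -0.074       0.19588225]
shift [-124.1 -249.9   61. ] turn [ -9.3  -43.91   0.  ]
in [ 0.56461701 -0.074       0.19588225]
shift [-156.6 -242.9   61.1] turn [ 9.55 44.1  -0.  ]
left [ 0.548      -0.09061701  0.19588225]
shift [-143.8 -262.6   61. ] turn [-43.85   9.49  -0.  ]
right [ 0.548      -0.05738299  0.19588225]
shift [-136.9 -230.1   61.1] turn [44.15 -9.36  0.  ]
[-1.07  0.17  0.62  1.96 -0.12  1.04  0.97] 0.2726090815482767 58.7941575050354 [-0.0394163   0.2397083  -1.17192485] [0.46225905 0.19617457 0.25737677]
```

Emit:
{"api": "move_arm", "payload": {
  "plan": [
    [[-15,-40,-10,0,0,0,1],[-35,-75,-10,0,0,0,1],[-55,-110,-10,0,0,0,1],[-75,-145,-10,0,0,0,1],[-92,-180,-10,0,0,0,1],[-108,-215,-10,-1.6,-7,0,1],[-124,-250,0,-3,-14,0,1],[-124,-250,10,-4.5,-21,0,1],[-124,-250,25,-6,-28,0,1],[-124,-250,40,-7.5,-35,0,1]]
  ]
}}

```text
clock: 11.8
position: [0.5272, -0.0761, 0.2218]
orientation: [[-0.802, 0.171, 0.572], [0.211, 0.977, 0.003], [-0.558, 0.123, -0.821]]
ft_force: [59.9, -13.0, 28.0]
opening: 0.273
grip_force: 59.3
```

Run:
```python
from h import *
C=np.array([.548,-.074]); s=manip.sense(); O=np.array(s['orientation'])
z=np.array([np.sin(np.pi/4),0,-np.cos(np.pi/4)]); cen=np.r_[C,.128+.0725*.7071]
R=Ro.align_vectors([z],[O[:,2]])[0].as_matrix()@O
to(cen-z*.0235,R); print(s['clock'],s['position'],O[:,2],s['qpos'].round(2),s['grip_force'],s['qd'].round(2))
```

```text
shift [11.5 -0.4 23.6] turn [-1.97 -9.95 -0.  ]
11.8 [ 0.52717958 -0.07613635  0.22175109] [ 0.57160931  0.00304908 -0.82052026] [-0.85 -0.03  0.92  2.39 -0.12  0.17  1.54] 59.29506719112396 [-1.26 -0.29  1.35  0.67 -0.42 -0.1   0.6 ]
```

Emit:
{"api": "move_arm", "payload": {
  "plan": [
    [[0,0,0,0,0,0,1],[0,0,0,0,0,0,1],[0,0,0,0,0,0,1]]
  ]
}}

```text
clock: 12.1
position: [0.5325, -0.0755, 0.2256]
orientation: [[-0.799, 0.169, 0.577], [0.209, 0.978, 0.002], [-0.564, 0.122, -0.817]]
ft_force: [-0.1, 0.8, -0.7]
opening: 0.272
grip_force: 59.4
```

Run:
```python
from h import *
s=manip.sense(); print(s['clock'],s['position'],np.array(s['orientation']),s['qpos'].round(3),s['qd'].round(2))
save('s2.png',cv2.resize(manip.grab_frame('side'),(800,600)))
c=cal('side'); im=manip.grab_frame('side')
for m in manip.masks_of('side','green_center')[:2]: print(m['confidence'],m['box'])
```

```text
12.1 [ 0.53248252 -0.07547969  0.22559515] [[-0.79884457  0.16918453  0.57725553]
 [ 0.20881994  0.97795127  0.00235675]
 [-0.56412905  0.12242514 -0.81656016]] [-0.854 -0.028  0.916  2.377 -0.118  0.169  1.54 ] [ 0.01  0.   -0.01 -0.01 -0.    0.    0.  ]
0.82 [295.0, 150.5, 41.1, 52.3]
0.67 [171.7, 165.8, 51.4, 23.5]
```

View pics/s2.png

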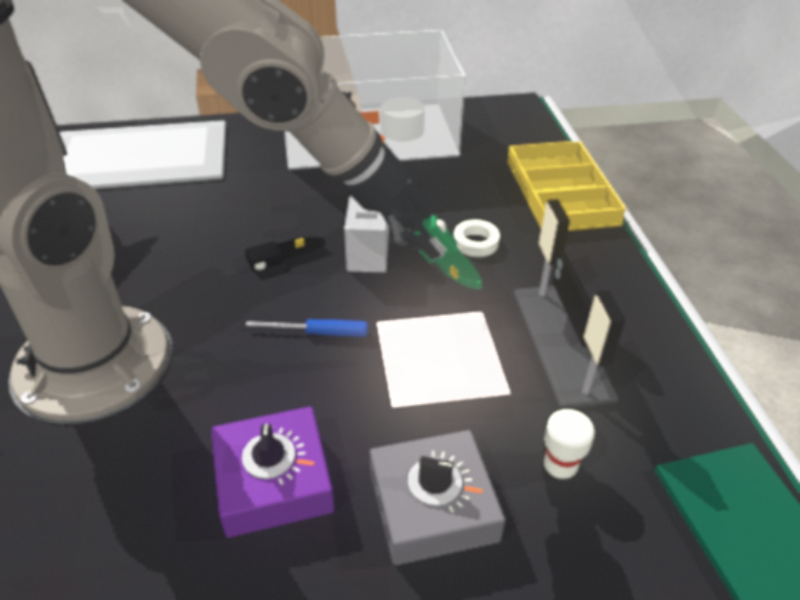

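Nose-out drives joint 6 to its limit, with about 35° of slant. I'll swing the nose sideways towards −y, which uses joint 5 and should leave margin.

Run:
```python
from h import *
s=manip.sense(); O=np.array(s['orientation'])
for d in ([0,-1],[.5,-.866],[0,1]):
    z=np.r_[np.array(d)*.7071,-.7071]; cen=np.r_[.548,-.074,.128+.0725*.7071]
    R=Ro.align_vectors([z],[O[:,2]])[0].as_matrix()@O
    print(d,cen-z*.0235); to(cen-z*.0235,R)
```

```text
[0, -1] [ 0.548      -0.05738315  0.1958816 ]
shift [ 7.9 17.1 33.3] turn [52.18 16.81 -0.  ]
[0.5, -0.866] [ 0.53969158 -0.05960981  0.1958816 ]
shift [14.1 13.5 28.5] turn [38.71 -0.75 -0.  ]
[0, 1] [ 0.548      -0.09061685  0.1958816 ]
shift [  0.9 -15.4  33.2] turn [-40.52  36.62  -0.  ]
```

Emit:
{"api": "move_arm", "payload": {
  "plan": [
    [[1,2,3,5,1.7,0,1],[2,4,7,10.5,3.4,0,1],[3,6,11,16,5.1,0,1],[4,8,15,21,6.8,0,1],[4,9,18,26,8.4,0,1],[5,11,21,31,10,0,1],[6,13,25,37,11.8,0,1],[7,15,29,42,13.5,0,1],[8,17,32,47,15,0,1],[8,17,33,52,16.8,0,1]]
  ]
}}

```text
clock: 13.25
position: [0.5476, -0.0554, 0.194]
orientation: [[-0.892, 0.451, 0.0], [0.32, 0.632, -0.705], [-0.318, -0.629, -0.709]]
ft_force: [-0.3, -0.2, -0.0]
opening: 0.271
grip_force: 59.4
```

Emit:
{"api": "move_arm", "payload": {
  "plan": [
    [[0,0,0,0,0,0,1],[0,0,0,0,0,0,1],[0,0,0,0,0,0,1]]
  ]
}}

```text
clock: 13.55
position: [0.5459, -0.0581, 0.1952]
orientation: [[-0.891, 0.454, 0.0], [0.322, 0.633, -0.703], [-0.32, -0.627, -0.711]]
ft_force: [0.3, -0.1, -0.8]
opening: 0.276
grip_force: 59.4
```

Run:
```python
from h import *
s=manip.sense(); O=np.array(s['orientation']); p=s['position']
print(s['clock'],s['qpos'].round(3),s['qd'].round(3),s['grip_force'],s['ft_force'])
print('tilt',np.degrees(np.arccos(-O[2,2])),'cen',p+O[:,2]*.0235,'tip',p+O[:,2]*.096)
im=manip.grab_frame('side');c=cal('side')
tip=proj(c,p+O[:,2]*.096).astype(int);ce=proj(c,p+O[:,2]*.0235).astype(int)
print(tip,ce)
for m in manip.masks_of('side','green_center')[:1]: print(m['confidence'],m['box'])
save('s3.png',cv2.resize(im,(800,600)))
```

```text
13.55 [-0.929  0.562  0.69   1.952  0.469  1.031  0.519] [-0.002 -0.014  0.003  0.005 -0.003  0.005  0.   ] 59.38135385513306 [ 0.25868262 -0.113157   -0.7502543 ]
tilt 44.70787538785619 cen [ 0.54588204 -0.07461004  0.17849515] tip [ 0.54591081 -0.12561323  0.1269692 ]
[315 225] [311 190]
0.98 [296.2, 151.3, 29.0, 74.3]
```

View pics/s3.png

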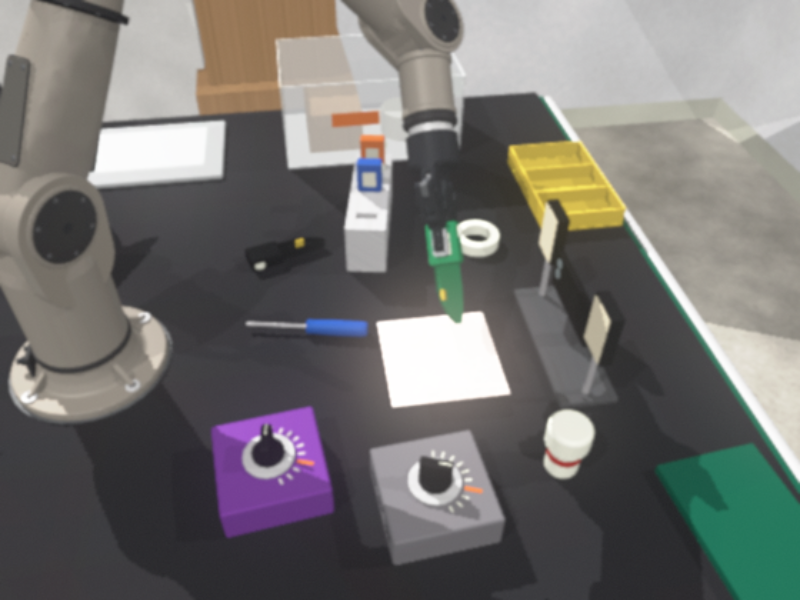

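The probe is held at 44.7°, with its tip 124 mm above the mat and its centre about 2 mm from the mat centre. The predicted tip at (315,225) agrees with the picture, and the other things are undisturbed. Handing in.

```bash
python3 -c "
from station import manip
print(manip.close_job())"
```

```text
the job is handed in; nothing more can be done
None
```

I turned the dial onto the orange mark and released it. The gripper now holds the green probe steady over the mat centre at about 45°, tip about 12 cm above the mat; the job is handed in, but no verdict came back.

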